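# Hold an ink scraper in the blade washer

### The job

Take the wide-bladed ink scraper out of its stand, pass its blade straight down through the slot in the lid of the blade washer and feel for the sprung foot hidden inside. Push the foot roughly half-way down its travel and finish while still gripping the scraper and holding it there: do not let go. Leave the narrow scraper, the bottle, the tin and the roller where they are.

Things in the scene. Friction and masses are not known exactly. Their poses are not given: they have to be found in the camera images.
- scraper: The wide-bladed ink scraper, loose, about 0.1 to 0.17 kg, standing blade down in its stand. Steel blade 60 mm wide (its y) and 5 mm thick (its x), 58 mm long below a small dark collar (34 x 10 mm, 58 to 68 mm above the lower edge); wooden handle 30 mm (y) by 20 mm (x), from 65 to 130 mm above the lower edge. Origin at the middle of the blade's lower edge, z up towards the handle. Turned half round it is the same.
- scraper_handle (a point): Middle of the wide scraper's handle, 97.5 mm above the blade's lower edge; axes as the scraper's (grip it across the 20 mm, along x).
- scraper_edge (a point): Middle of the lower edge of the wide scraper's blade; axes as the scraper's.
- stand: Fixed plywood block 60 x 100 x 40 mm (x, y, height) in which the wide scraper stands, in a pocket 8 x 63 mm and 35 mm deep (so the blade's edge is 5 mm above the table). Origin at the centre of its underside. The scraper lifts straight out.
- slot (a point): Centre of the mouth of the slot, at the top face of the washer's lid, 100 mm above the table. The slot is 7 mm wide along x and 62 mm long along y (2 mm more than the blade each way), with a 2 mm chamfer at the mouth, through a 10 mm thick lid. z is up. The washer is a fixed grey box 140 mm (x) by 180 mm (y) with an aluminium lid and the slot in the middle.
- foot (a joint): How far the sprung foot inside the washer is pushed down, m: 0 untouched, 0.015 fully down. Untouched, its flat rubber top (30 x 80 mm, under the slot) lies 25 to 45 mm below the top of the lid, different each time and not shown. It starts to yield at 2 N and takes 8 N when fully down (0.4 N per mm).
- spare_handle (a point): Middle of the handle of the narrow scraper, which stands in a block of its own, of the same size (same handle as the wide one, but its blade is only 28 mm wide, so that it does not show beyond the handle from above). To be left alone; its top is 135 mm above the table.
- bottle: White plastic bottle, 56 mm across and 170 mm tall, loose; origin at the centre of its underside. To be left alone.
- tin: Closed metal ink tin, 72 mm across and 55 mm tall, loose; origin at the centre of its underside. To be left alone.
- brayer: Hand ink roller lying down: rubber roller 36 mm across and 100 mm long (along its y), wooden handle towards its +x reaching 135 mm; origin under the middle of the roller. To be left alone.
Mind the look-alikes: they are no part of the job. Leave any green or turquoise look-alike of the scraper alone.

How it is judged:
By the outcome, as a careful person would: the job done as asked, in the order asked, and still so for the second after the job is handed in, while the arm keeps its last pose, push and grip.
It also fails if it takes over 48 s, if anything falls off the work surface, if the arm or the gripper's body presses on something with over 40 N, if the wrist force passes 120 N, or if a joint passes its speed limit or range.

### The arm

A 6-joint arm with a two-finger parallel gripper is mounted at the origin on the work surface. World frame = base frame: x ahead of the robot, y to its left, z up, the work surface at z = 0. Lengths are in m, angles in rad, forces in N, time in s.
With the tool pointing down it reaches from about 0.325 to 0.75 m from the base axis. Payload 7.6 kg.
Tool frame: the origin (TCP) lies midway between the tips of the shut fingers; the grasp point (between the pads) lies 19 mm behind it; z points along the fingers, y is the direction in which the jaws open and shut (so a half turn about z gives the same grasp; the last joint's range is limited). The gripper opens to 85 mm and grips with 20 to 120 N. Pads are 22 mm wide; open, the fingers measure 114 mm over their backs; the gripper's body (76 mm by 85 mm) begins 54 mm behind the grasp point. The pads swing forward as they close: fully open they stand 13 mm farther back than shut.
Start: joints at [-0.07, 0.052, 1.401, -0, 1.689, -0.07], TCP at [0.525, 0, 0.231] pointing down, gripper open.
Joint ranges: [-2.9, 2.9], [-0.91, 2.17], [0.12, 2.37], [-1.06, 4.2], [0.26, 2.73], [-2.93, 2.93]. Speed limits (rad/s): [2.57, 2.57, 3.01, 3.14, 3.14, 3.14].

### API

Orientations are given as a rotation vector (axis times angle).
In Python, from cell import status, imaging, order gives the robot as it stands.
- The arm moves only by the tool step_arm, never from a script. Its argument "motion" is a list of rows, each a list of 7 numbers: the turn, a rotation vector about the world's x, y, z in degrees, then the shift along the world's x, y, z in m, then the opening, from -1 (shut) to 1 (fully open), so that 0 is half open. In form: [[rx, ry, rz, dx, dy, dz, hand], ...]. A call has 1 to 12 rows; each row is the pose to reach, as a shift and turn from the pose commanded when the call began; what a row does not reach only later rows make up. A row lasts 1/8 s, in which the tool goes at most 62.5 mm and 10.7 degrees, less where a joint would pass 70% of its speed; a pose out of reach is approached as far as the arm can. A call with a gripper value outside its range is refused whole. The fingers move at their own pace and stop on an object; "newtons" is the grip in N (left out, the last holds). Time passes only in rows, so rows that repeat a pose let the fingers close. It gives the time, the measured TCP pose, the force and the opening at its end, in the units of the state.
- status.sense(): the state, without advancing time (a new reading comes with each control period).
- imaging.camera(name): name is "scene" or "side" or "wrist"; returns a dict with "pixels" (384x512x3 uint8, red, green, blue), "depth" (384x512 float32, m along the optical axis (not along the pixel's ray), 0 where there is no reading), "fx", "fy", "cx", "cy" (pixels), "R" (3x3) and "t" (3): a world point X has camera coordinates R X + t. Camera axes: x right, y down, z forward; pixel columns grow to the right and rows downward; lengths in m; the calibration is good to about 2 mm. The wrist camera is an equidistant fisheye: a pixel r from the principal point sees the ray r / f radians off the axis. A picture is of the moment at which its call begins.
- order.sign_off(): hands the job in, once; it reports no verdict.
Trained networks look in the newest picture that a camera, given by its name, has taken for a name from the list of things; names that differ only in an ending like _2 or _b are one class to them, and where a whole thing is asked for, a point or a joint stands for the part that bears it (a point fixed in the world has none). Each returns a list of dicts, best first, with "conf" (0 to 1); they miss things now and then, are a little off and sometimes report something else, mostly with a low value. They report only what shows in the picture. A call takes as long as a camera call. They do not tell look-alikes from the thing itself.
- imaging.find_in(target, camera): "at" ([row, column] in pixels, amid what is visible of it).
- imaging.masks_of(target, camera): "mask" (384x512 bool, what is visible of it) and "at" ([row, column] in pixels, amid what is visible of it).
The state is a dict: "clock": time; "q": joint angles; "dq": joint speeds; "tau": joint torques, N m; "ee_pos": TCP position; "tool_rot": TCP orientation; "contact_force": force on the tool from outside, world axes, zero at the start; "moment": the same for the moment, N m; "finger_gap": finger opening in m.
Only numpy, scipy, OpenCV 4.12 (cv2) and the standard library are available. Lean on these libraries where they do the work, as an engineer would, in place of code of your own. Each camera call takes 0.05 s, during which the arm holds its last target.

## Working session

There is one attempt and no reset: what is moved stays moved. The work goes in short steps, Python scripts to look and compute and a tool call to move; the robot and the scene stay as the last step left them, time stands still between calls to the robot, and variables do not carry over. Pictures are saved under pics/ and viewed, and the job is handed in when it is done.

Besides the shell and the picture viewer there is one more tool, called after "Call:" as name(argument=value, ...) on one line, values as JSON. step_arm: Moves the arm, as the interface text tells. Its arguments: {"type":"object","properties":{"motion":{"type":"array","items":{"type":"array","items":{"type":"number"}}},"newtons":{"type":"number"}},"required":["motion"]}

```bash
ls; mkdir -p pics; cat > h.py <<'E'
import numpy as np, cv2
from cell import status, imaging, order
def world(c,px,d=None):
    r,cc=px; d=c["depth"][int(r),int(cc)] if d is None else d
    p=np.array([(cc-c["cx"])/c["fx"]*d,(r-c["cy"])/c["fy"]*d,d])
    return np.array(c["R"]).T@(p-np.array(c["t"]))
def save(c,n): cv2.imwrite("pics/"+n,c["pixels"][:,:,::-1])
E
python3 - <<'E'
from h import *
np.set_printoptions(precision=4,suppress=True)
for n in ["scene","side","wrist"]:
    c=imaging.camera(n); save(c,n+"0.png"); print(n,c["fx"],c["cx"],c["cy"],-np.array(c["R"]).T@c["t"],np.array(c["R"])[2])
    np.savez("/tmp/"+n+"0.npz",**c)
    for t in ["scraper","scraper_handle","stand","slot","foot","spare_handle","bottle","tin","brayer"]:
        for m in imaging.find_in(t,n)[:4]:
            print(t,np.round(m["at"],1),round(m["conf"],2), world(c,m["at"]) if n!="wrist" else "")
print(status.sense())
E
```

```text
pics
scene 453.98362760666055 258.6899632305691 192.7424341888757 [ 1.2075 -0.2     0.9125] [-0.6522  0.1936 -0.7329]
scraper [212.6 155.1] 0.62 [ 0.4768 -0.2369  0.0893]
scraper [160.8 151.9] 0.59 [ 0.2899 -0.2249  0.0839]
scraper [176.9 187.5] 0.55 [ 0.3905 -0.1448  0.1022]
scraper [249.8 255.4] 0.24 [ 0.6472 -0.0372  0.1005]
scraper_handle [176.5 186.2] 0.77 [ 0.3891 -0.1477  0.103 ]
scraper_handle [210.8 154.1] 0.71 [ 0.4745 -0.2383  0.0936]
stand [229.  158.5] 0.89 [ 0.4885 -0.237   0.0413]
slot [245.3 256.5] 0.7 [ 0.6342 -0.0312  0.0978]
spare_handle [165.9 335.1] 0.9 [0.4552 0.2242 0.1149]
spare_handle [282.7 156.6] 0.59 [ 0.679  -0.2545  0.1044]
bottle [278.5 159. ] 0.85 [ 0.6744 -0.2482  0.1106]
tin [198.1 242.1] 0.92 [ 0.4509 -0.0191  0.0537]
brayer [250.5 371.3] 0.97 [0.6658 0.2474 0.0242]
side 368.4581092160094 254.92337694048294 189.62250377393332 [ 0.4152 -0.6333  0.8139] [ 0.0513  0.6683 -0.7421]
scraper [277.7 176.7] 0.8 [ 0.2806 -0.2363  0.1044]
scraper [251.3 221.3] 0.66 [ 0.3742 -0.1574  0.0749]
scraper [274.8 263.6] 0.54 [ 0.4643 -0.2543  0.1277]
scraper_handle [2
[... 506 characters left out ...]
 193.81901033993685 [0.5256 0.0712 0.3728] [-0.0004 -0.2807 -0.9598]
scraper [319.1 216. ] 0.47 
stand [307.8 215.1] 0.65 
slot [195.  321.4] 0.56 
foot [206.1 332.1] 0.81 
bottle [317.8 326.2] 0.92 
tin [184.4 182.7] 0.76 
brayer [ 13.  380.3] 0.93 
{'clock': 1.5, 'q': array([-0.0703,  0.0522,  1.4007, -0.    ,  1.6886, -0.0703]), 'dq': array([-0.0011,  0.0013, -0.0007, -0.0017, -0.0005, -0.0015]), 'tau': array([  0.0004, -38.1516, -36.0318,  -0.0001,   0.0001,   0.    ]), 'ee_pos': array([0.525 , 0.    , 0.2313]), 'tool_rot': array([2.2214, 2.2213, 0.0001]), 'contact_force': array([-0.0272,  0.5668,  0.4248]), 'moment': array([ 0.0017,  0.0167, -0.0271]), 'finger_gap': 0.08526486600283333}
```

View pics/scene0.png

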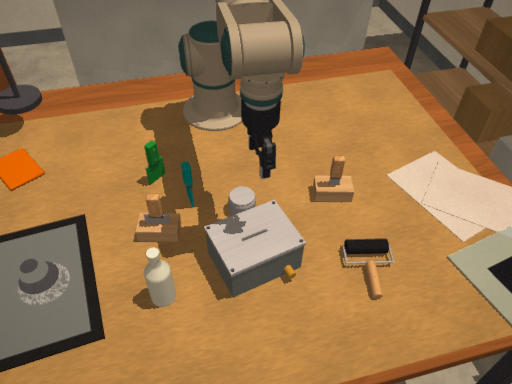

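View pics/side0.png

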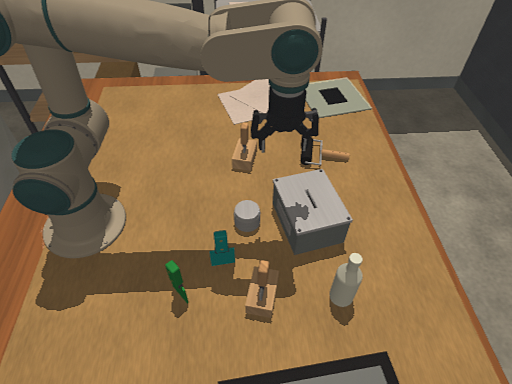

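View pics/wrist0.png

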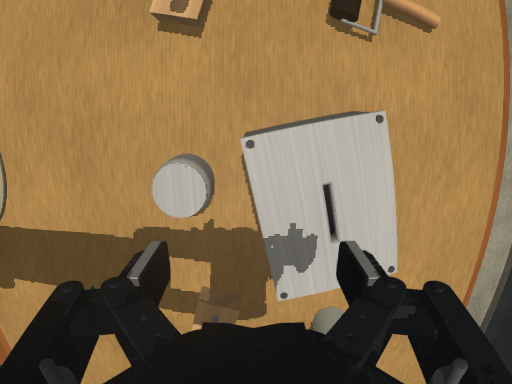

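```bash
python3 - <<'E'
import cv2,numpy as np
a=cv2.imread("pics/scene0.png");b=cv2.imread("pics/side0.png")
z=lambda i,r,c:cv2.resize(i[r-38:r+38,c-50:c+50],(400,300),interpolation=cv2.INTER_CUBIC)
cv2.imwrite("pics/z.png",np.vstack([np.hstack([z(a,220,158),z(a,180,333)]),np.hstack([z(b,285,263),z(b,150,245)])]))
E
```

```text
(no output)
```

View pics/z.png

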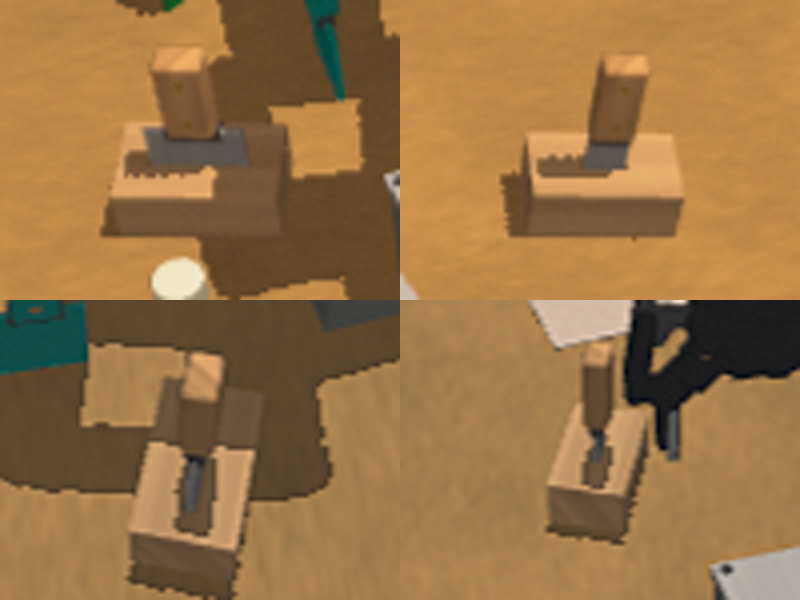

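```bash
cat >> h.py <<'E'
def cloud(c,fish=False):
    d=np.asarray(c["depth"],float); v,u=np.mgrid[:384,:512]
    x=(u-c["cx"])/c["fx"]; y=(v-c["cy"])/c["fy"]
    if fish:
        th=np.hypot(x,y); k=np.where(th>1e-9,np.tan(np.minimum(th,1.5))/np.maximum(th,1e-9),1); x=x*k;y=y*k
    P=np.stack([x*d,y*d,d],-1)-np.array(c["t"])
    W=P@np.array(c["R"]); W[d<=0]=np.nan
    return W
def rect(p):
    r=cv2.minAreaRect(p[:,:2].astype(np.float32)*1000); b=cv2.boxPoints(r)
    return np.round(r[0],1),np.round(r[1],1),round(r[2],1)
E
python3 - <<'E'
from h import *
np.set_printoptions(precision=4,suppress=True)
for n in ["scene","side","wrist"]:
    c=dict(np.load(f"/tmp/{n}0.npz")); W=cloud(c,n=="wrist"); X,Y,Z=W[...,0],W[...,1],W[...,2]
    g=c["pixels"].mean(-1)
    print(n)
    for nm,cx,cy,rad,z0,z1 in [("handle top",.465,-.245,.06,.128,.16),("handle",.465,-.245,.06,.085,.15),("standtop",.465,-.245,.075,.036,.046),("spare top",.45,.22,.06,.125,.16),("lid",.6,-.05,.13,.09,.112),("tin",.45,-.02,.06,.05,.065),("bottle",.67,-.25,.06,.06,.19)]:
        m=(np.hypot(X-cx,Y-cy)<rad)&(Z>z0)&(Z<z1)
        p=W[m]
        if len(p)>5: print(nm,len(p),"zmed",np.median(p[:,2]),np.percentile(p[:,2],[5,95]),"med",np.median(p[:,:2],0),rect(p))
    m=(np.hypot(X-.62,Y+.04)<.06)&(g<60)&(Z<.105)
    p=W[m]; 
    ys,xs=np.nonzero(m); print("slot dark",len(p), ys.mean() if len(ys) else 0,xs.mean() if len(xs) else 0, np.percentile(p[:,2],[0,50,100]) if len(p) else "")
E
```

```text
scene
handle top 96 zmed 0.13330451571482232 [0.129 0.136] med [ 0.4683 -0.2374] (array([ 465.3, -236.2]), array([29.7, 23. ]), 61.5)
handle 267 zmed 0.11885973556782249 [0.0884 0.1353] med [ 0.4717 -0.2367] (array([ 464.6, -236.9]), array([30.5, 24.2]), 77.5)
standtop 601 zmed 0.03958512192802735 [0.0367 0.0426] med [ 0.4732 -0.2355] (array([ 466.2, -237.9]), array([101.2,  64.7]), 75.6)
spare top 86 zmed 0.13296696501791058 [0.1263 0.1358] med [0.4502 0.233 ] (array([448.1, 233.8]), array([28.7, 23.1]), 73.8)
lid 4354 zmed 0.09953284184952757 [0.0961 0.102 ] med [ 0.611  -0.0337] (array([603.1, -28.9]), array([149.3, 185.8]), 12.8)
tin 388 zmed 0.0544448713639559 [0.0516 0.0571] med [ 0.4412 -0.0187] (array([441.3, -18.2]), array([64.3, 66.4]), 77.9)
bottle 939 zmed 0.11298042024291187 [0.0676 0.1695] med [ 0.6622 -0.2498] (array([ 655. , -249.9]), array([46.2, 55.5]), 11.6)
slot dark 0 0 0 
side
handle top 129 zmed 0.1360652644743712 [0.131  0.1379] med [ 0.4633 -0.2404] (array([ 463.6, -238.8]), array([30.3, 19.9]), 75.1)
handle 236 zmed 0.13202668071802137 [0.09   0.1377] med [ 
[... 502 characters left out ...]
 [ 0.44   -0.0215] (array([440., -19.]), array([66.4, 63.5]), 65.0)
bottle 880 zmed 0.11528253515654308 [0.0681 0.1714] med [ 0.6414 -0.2633] (array([ 645.5, -257.3]), array([45.3, 55.1]), 57.5)
slot dark 20 200.8 311.3 [0.0646 0.0912 0.0977]
wrist
standtop 835 zmed 0.039069657549052915 [0.0375 0.0403] med [ 0.4671 -0.2044] (array([ 469.9, -216.9]), array([61.1, 60.8]), 75.6)
lid 20978 zmed 0.09888586941924532 [0.0977 0.1   ] med [ 0.5922 -0.0101] (array([603.9, -29.8]), array([145.4, 185.8]), 12.6)
tin 2368 zmed 0.05395402664493797 [0.0528 0.0552] med [ 0.441  -0.0176] (array([440.8, -18.5]), array([64.4, 64.3]), 0.1)
slot dark 249 208.59839357429718 329.0642570281124 [0.0049 0.0634 0.0915]
```

Call:
step_arm(motion=[[0,0,-2,-0.008,-0.03,0,1],[0,0,-5,-0.02,-0.08,0,1],[0,0,-8,-0.032,-0.13,0,1],[0,0,-12,-0.048,-0.19,0,1],[0,0,-14,-0.056,-0.225,0,1],[0,0,-15,-0.06,-0.238,0,1],[0,0,-15,-0.06,-0.238,0,1],[0,0,-15,-0.06,-0.238,0,1]], newtons=60)

```text
clock: 2.5
ee_pos: [0.4654, -0.2368, 0.2314]
tool_rot: [-2.491, -1.915, -0.001]
contact_force: [0.6, 0.5, -0.8]
finger_gap: 0.0854
```

```bash
python3 - <<'E'
from h import *
np.set_printoptions(precision=4,suppress=True)
c=imaging.camera("wrist"); save(c,"w1.png"); np.savez("/tmp/w1.npz",**c)
W=cloud(c,True); X,Y,Z=W[...,0],W[...,1],W[...,2]
s=status.sense();print(s["clock"],s["ee_pos"],s["tool_rot"],s["contact_force"])
for nm,cx,cy,rad,z0,z1 in [("top",.465,-.238,.04,.128,.142),("handle",.465,-.238,.04,.085,.142),("standtop",.465,-.238,.075,.036,.046)]:
    p=W[(np.hypot(X-cx,Y-cy)<rad)&(Z>z0)&(Z<z1)]
    if len(p)>5: print(nm,len(p),np.median(p,0),rect(p))
E
```

```text
2.55 [ 0.4655 -0.2368  0.2314] [-2.4904 -1.915  -0.0005] [-0.0864  0.0255 -0.1783]
top 775 [ 0.4644 -0.2354  0.1334] (array([ 463.9, -236.6]), array([29.3, 19.7]), 75.7)
handle 983 [ 0.4652 -0.2318  0.1331] (array([ 464.1, -236.5]), array([29.3, 19.8]), 74.8)
standtop 3191 [ 0.4715 -0.2244  0.0389] (array([ 464.5, -237.3]), array([100.3,  59.8]), 75.3)
```

View pics/w1.png

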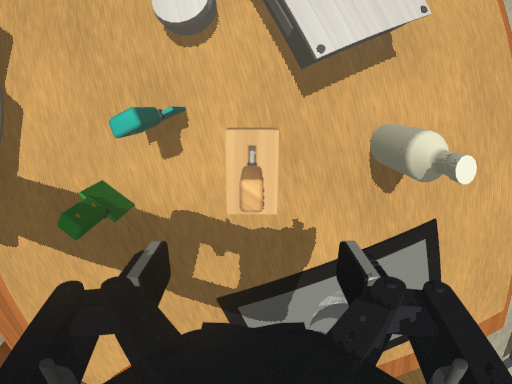

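Call:
step_arm(motion=[[0,0,0,-0.001,0,-0.02,1],[0,0,0,-0.001,0,-0.05,1],[0,0,0,-0.001,0,-0.08,1],[0,0,0,-0.001,0,-0.11,1],[0,0,0,-0.001,0,-0.135,1],[0,0,0,-0.001,0,-0.148,1],[0,0,0,-0.001,0,-0.148,1],[0,0,0,-0.001,0,-0.148,-1],[0,0,0,-0.001,0,-0.148,-1],[0,0,0,-0.001,0,-0.148,-1],[0,0,0,-0.001,0,-0.148,-1],[0,0,0,-0.001,0,-0.148,-1]], newtons=60)

```text
clock: 4.05
ee_pos: [0.4642, -0.2382, 0.0838]
tool_rot: [2.492, 1.912, 0.0]
contact_force: [-0.7, 0.5, 2.3]
finger_gap: 0.0193
```

Call:
step_arm(motion=[[0,0,0,0,0,0,-1],[0,0,0,0,0,0,-1],[0,0,0,0,0,0,-1]])

```text
clock: 4.42
ee_pos: [0.4642, -0.2382, 0.0838]
tool_rot: [2.492, 1.912, 0.0]
contact_force: [-1.1, -0.8, 5.9]
finger_gap: 0.0195
```

Call:
step_arm(motion=[[0,0,0,0,0,0.006,-1],[0,0,0,0,0,0.015,-1],[0,0,0,0,0,0.027,-1],[0,0,0,0,0,0.04,-1],[0,0,0,0,0,0.06,-1],[0,0,0,0,0,0.085,-1],[0,0,0,0,0,0.11,-1],[0,0,0,0,0,0.13,-1],[0,0,0,0,0,0.14,-1],[0,0,0,0,0,0.14,-1],[0,0,0,0,0,0.14,-1]])

```text
clock: 5.8
ee_pos: [0.4637, -0.2378, 0.2223]
tool_rot: [-2.491, -1.912, 0.001]
contact_force: [-0.4, 0.5, -1.4]
finger_gap: 0.0193
```

Call:
step_arm(motion=[[0,0,3,0.01,0.015,0,-1],[0,0,8,0.035,0.05,0,-1],[0,0,13,0.065,0.095,0,-1],[0,0,18,0.095,0.135,0,-1],[0,0,22,0.12,0.17,0,-1],[0,0,26,0.133,0.195,0,-1],[0,0,28,0.139,0.205,0,-1],[0,0,28,0.139,0.208,0,-1],[0,0,28,0.139,0.208,0,-1],[0,0,28,0.139,0.208,0,-1]])

```text
clock: 7.05
ee_pos: [0.6027, -0.0309, 0.2235]
tool_rot: [1.957, 2.457, 0.0]
contact_force: [0.1, -0.2, -0.9]
finger_gap: 0.0192
```

```bash
python3 - <<'E'
from h import *
for n in ["scene","side","wrist"]:
    c=imaging.camera(n); save(c,n+"2.png"); np.savez(f"/tmp/{n}2.npz",**c)
print(status.sense())
import os
a=cv2.imread("pics/scene2.png");b=cv2.imread("pics/side2.png")
z=lambda i,r,c:cv2.resize(i[r-75:r+75,c-50:c+50],(400,600),interpolation=cv2.INTER_CUBIC)
cv2.imwrite("pics/z2.png",np.hstack([z(a,200,256),z(b,175,308)]))
E
```

```text
{'clock': 7.2, 'q': array([-1.11854233e-01,  2.77544355e-01,  1.16504804e+00, -2.32457424e-05,
        1.69865121e+00, -3.37683670e-01]), 'dq': array([ 0.00183478,  0.0032144 , -0.00101944, -0.00029694, -0.00033766,
        0.00170631]), 'tau': array([-3.96312753e-03, -4.79395366e+01, -3.66674495e+01, -7.44745576e-04,
        3.92589109e-04,  7.23008834e-04]), 'ee_pos': array([ 0.60288746, -0.03059263,  0.22350965]), 'tool_rot': array([1.95680620e+00, 2.45735213e+00, 2.60835873e-04]), 'contact_force': array([ 0.11302946,  0.11540336, -0.91021056]), 'moment': array([-0.05682093, -0.02726681,  0.06144338]), 'finger_gap': 0.01925185431482013}
```

View pics/z2.png

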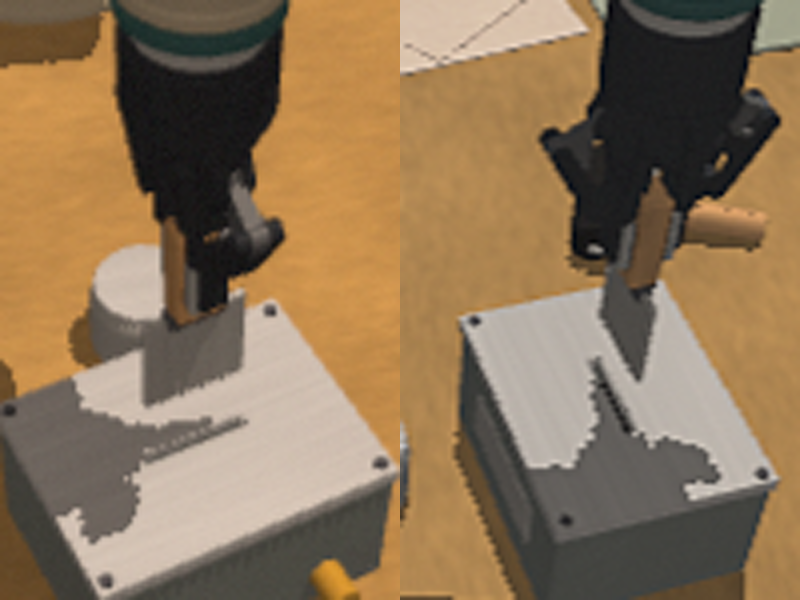

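View pics/wrist2.png

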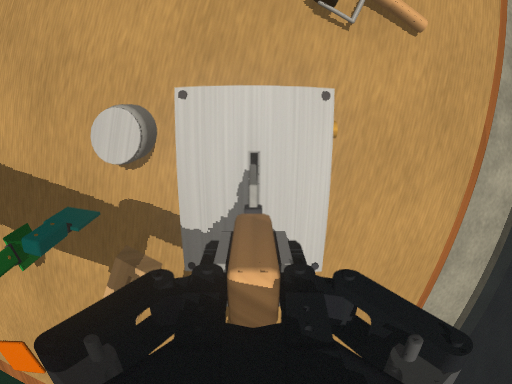

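```bash
cat >> h.py <<'E'
def proj(c,P,fish=False):
    p=P@np.array(c["R"]).T+np.array(c["t"]); x=p[...,0]/p[...,2]; y=p[...,1]/p[...,2]
    if fish:
        r=np.hypot(x,y); k=np.where(r>1e-9,np.arctan(r)/np.maximum(r,1e-9),1); x=x*k;y=y*k
    return x*c["fx"]+c["cx"], y*c["fy"]+c["cy"]
E
python3 - <<'E'
from h import *
np.set_printoptions(precision=4,suppress=True)
yaw=np.radians(12.8); ex=np.array([np.cos(yaw),np.sin(yaw)]); ey=np.array([-ex[1],ex[0]]); o=np.array([.6035,-.0295])
# lid-frame image 0.25mm/px: rows = y, cols = x
u=np.arange(-25,25,.25); v=np.arange(-50,50,.25)
U,V=np.meshgrid(u,v)
out=[]
for n in ["scene0","side0","wrist0","wrist2"]:
    c=dict(np.load(f"/tmp/{n}.npz")); f="wrist" in n
    P=np.zeros(U.shape+(3,)); P[...,:2]=o+(U[...,None]*ex+V[...,None]*ey)/1000
    P[...,2]=.0995
    x,y=proj(c,P,f)
    im=cv2.remap(c["pixels"],x.astype(np.float32),y.astype(np.float32),cv2.INTER_CUBIC)
    g=im.mean(-1); out.append(im)
    m=(g<0.6*np.median(g)); 
    k,l,st,ce=cv2.connectedComponentsWithStats(m.astype(np.uint8))
    for i in range(1,k):
        if st[i,4]>300:
            ys,xs=np.nonzero(l==i); r=cv2.minAreaRect(np.stack([u[xs],v[ys]],1).astype(np.float32)); print(n,np.round(r[0],1),np.round(r[1],1),round(r[2],1))
cv2.imwrite("pics/r.png",cv2.resize(np.hstack(out),None,fx=1,fy=1)[:,:,::-1])
# blade pose
for n in ["scene2","side2"]:
    c=dict(np.load(f"/tmp/{n}.npz")); W=cloud(c); q=W[...,:2]-o
    A=q@ex*1000; B=q@ey*1000; Z=W[...,2]*1000
    m=(Z>120)&(Z<210)&(abs(A)<15)&(abs(B)<45)
    for lo,hi in [(142,155),(155,170),(170,190),(190,200),(200,210)]:
        k=m&(Z>lo)&(Z<hi)
        if k.sum()>5: print(n,lo,hi,k.sum(),"A pct",np.percentile(A[k],[10,50,90]).round(1),"B",np.percentile(B[k],[1,99]).round(1),"slope",np.polyfit(B[k],A[k],1).round(3))
    k=m&(abs(A)<9); print("zmin",np.percentile(Z[k],[0,1,3]))
E
```

```text
scene0 [-21.8 -30.6] [26.2  6.5] 90.0
scene0 [ 2.1 -0.6] [59.8  5.3] 89.4
side0 [-21.4 -29.8] [28.   7.2] 90.0
side0 [1.  0.5] [ 8.4 63. ] 0.4
wrist0 [ 13.1 -41.5] [17.  23.2] 90.0
wrist0 [-21.2 -30.6] [27.8  7.5] 90.0
wrist0 [0.  1.4] [61.2  8. ] 90.0
wrist2 [-0.1 -9.4] [81.2 49.8] 90.0
scene2 142 155 70 A pct [-0.4  0.9  2. ] B [-30.8  29.3] slope [-0.004  0.897]
scene2 155 170 116 A pct [-0.5  1.2  2.4] B [-30.8  28.6] slope [0.011 1.024]
scene2 170 190 157 A pct [-0.3  1.   2. ] B [-30.   28.4] slope [0.004 0.951]
scene2 190 200 74 A pct [-0.4  1.1  2.2] B [-30.2  27.5] slope [0.009 1.054]
scene2 200 210 66 A pct [-2.3  1.2  3.9] B [-31.   27.6] slope [0.007 1.128]
zmin [142.6305 145.3454 147.2054]
side2 142 155 30 A pct [-4.  -3.4 -2.4] B [-30.7  28.1] slope [-0.01  -3.258]
side2 155 170 57 A pct [-4.2 -3.3 -2.5] B [-31.6  26.4] slope [-0.018 -3.314]
side2 170 190 83 A pct [-4.1 -3.3 -2. ] B [-31.2  27.3] slope [-0.026 -3.264]
side2 190 200 42 A pct [-4.2 -3.3 -2.4] B [-31.5  27.3] slope [-0.023 -3.322]
side2 200 210 25 A pct [-4.8 -3.4  0.5] B [-31.2   6.1] slope [-0.082 -4.513]
zmin [146.5666 148.4703 149.7371]
```

View pics/r.png

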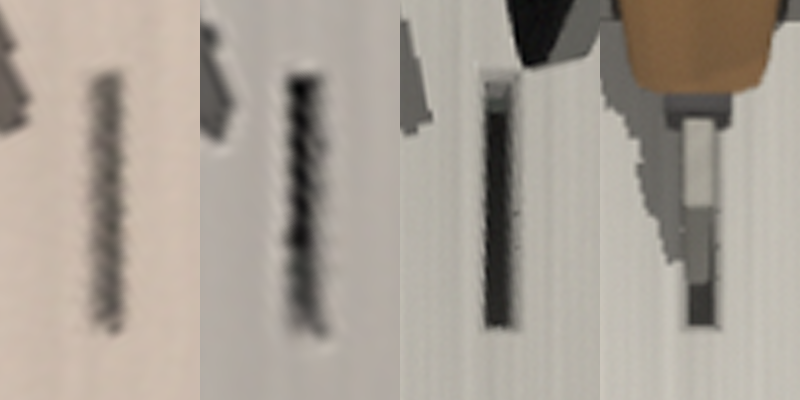

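Call:
step_arm(motion=[[0,0,0,0.0008,0.001,-0.008,-1],[0,0,0,0.0008,0.001,-0.018,-1],[0,0,0,0.0008,0.001,-0.028,-1],[0,0,0,0.0008,0.001,-0.036,-1],[0,0,0,0.0008,0.001,-0.04,-1],[0,0,0,0.0008,0.001,-0.04,-1],[0,0,0,0.0008,0.001,-0.04,-1]])

```text
clock: 8.07
ee_pos: [0.604, -0.029, 0.1838]
tool_rot: [1.955, 2.458, 0.001]
contact_force: [0.2, 0.1, -0.7]
finger_gap: 0.019
```

```bash
python3 - <<'E'
from h import *
np.set_printoptions(precision=4,suppress=True)
yaw=np.radians(12.8); ex=np.array([np.cos(yaw),np.sin(yaw)]); ey=np.array([-ex[1],ex[0]]); o=np.array([.6035,-.0295])
u=np.arange(-25,25,.25); v=np.arange(-50,50,.25); U,V=np.meshgrid(u,v); out=[]
s=status.sense(); q=s["ee_pos"][:2]-o; print(s["ee_pos"],s["tool_rot"],s["contact_force"],q@ex*1000,q@ey*1000)
for n in ["scene","side","wrist"]:
    c=imaging.camera(n); save(c,n+"3.png"); np.savez(f"/tmp/{n}3.npz",**c); f="wrist" in n
    P=np.zeros(U.shape+(3,)); P[...,:2]=o+(U[...,None]*ex+V[...,None]*ey)/1000; P[...,2]=.1
    x,y=proj(c,P,f); out.append(cv2.remap(c["pixels"],x.astype(np.float32),y.astype(np.float32),cv2.INTER_CUBIC))
    if f: print("wristcam lid frame",(-np.array(c["R"]).T@c["t"])[:2]-o, ((-np.array(c["R"]).T@c["t"])[:2]-o)@ex)
    else:
        W=cloud(c); q=W[...,:2]-o; A=q@ex*1000; B=q@ey*1000; Z=W[...,2]*1000
        k=(Z>112)&(Z<150)&(abs(A)<8)&(abs(B)<45); print(n,k.sum(),np.percentile(A[k],[10,50,90]),np.percentile(B[k],[1,99]),np.polyfit(B[k],A[k],1),np.polyfit(Z[k],A[k],1))
cv2.imwrite("pics/r3.png",cv2.resize(np.hstack(out),None,fx=1.3,fy=1.3)[:,:,::-1])
E
```

```text
[ 0.604  -0.029   0.1838] [1.9551 2.4581 0.0008] [ 0.1794  0.0732 -0.6589] 0.6224071511642907 0.40929312254624256
scene 253 [1.5341 2.9564 4.169 ] [-28.4398  29.6481] [-0.0039  2.9198] [-0.0038  3.4119]
side 143 [-2.4297 -1.6939 -0.8221] [-29.8449  28.7816] [-0.0225 -1.6291] [ 0.0073 -2.519 ]
wristcam lid frame [-0.015   0.0699] 0.0008761670400094516
```

View pics/r3.png

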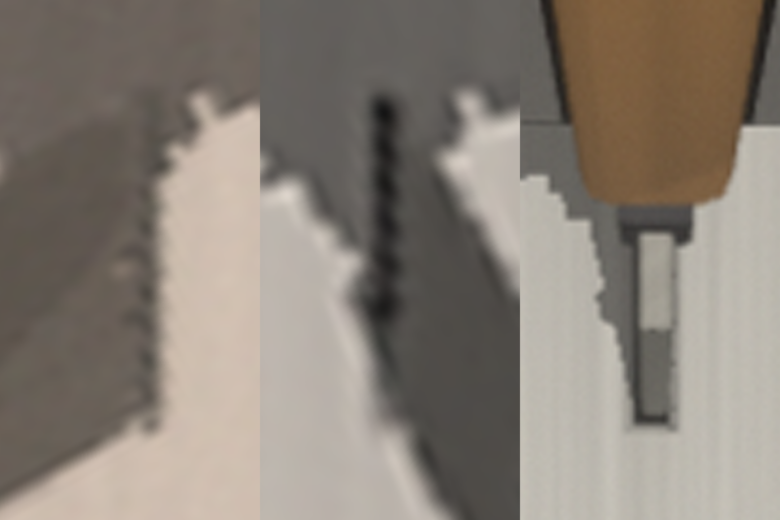

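Call:
step_arm(motion=[[0,0,0,0.0001,-0.0005,0,-1],[0,0,0,0.0001,-0.0005,-0.002,-1],[0,0,0,0.0001,-0.0005,-0.004,-1],[0,0,0,0.0001,-0.0005,-0.006,-1],[0,0,0,0.0001,-0.0005,-0.008,-1],[0,0,0,0.0001,-0.0005,-0.008,-1]])

```text
clock: 8.98
ee_pos: [0.6038, -0.0294, 0.175]
tool_rot: [-1.955, -2.458, 0.0]
contact_force: [-0.2, -0.0, -2.3]
finger_gap: 0.0192
```

Call:
step_arm(motion=[[0,0,0,0,0,-0.002,-1],[0,0,0,0,0,-0.004,-1],[0,0,0,0,0,-0.006,-1],[0,0,0,0,0,-0.008,-1],[0,0,0,0,0,-0.008,-1],[0,0,0,0,0,-0.008,-1]])

```text
clock: 9.72
ee_pos: [0.604, -0.0295, 0.1674]
tool_rot: [1.956, 2.458, 0.0]
contact_force: [-0.6, 0.9, -2.1]
finger_gap: 0.0195
```

```bash
python3 - <<'E'
from h import *
c=imaging.camera("scene"); 
cv2.imwrite("pics/s4.png",cv2.resize(c["pixels"][150:290,170:340,::-1],None,fx=4,fy=4,interpolation=cv2.INTER_CUBIC))
s=status.sense(); print(s["ee_pos"],s["contact_force"],s["moment"])
E
```

```text
[ 0.60397414 -0.02949285  0.167437  ] [-0.01118705  1.0366     -1.63700763] [0.02522292 0.00448661 0.00666483]
```

View pics/s4.png

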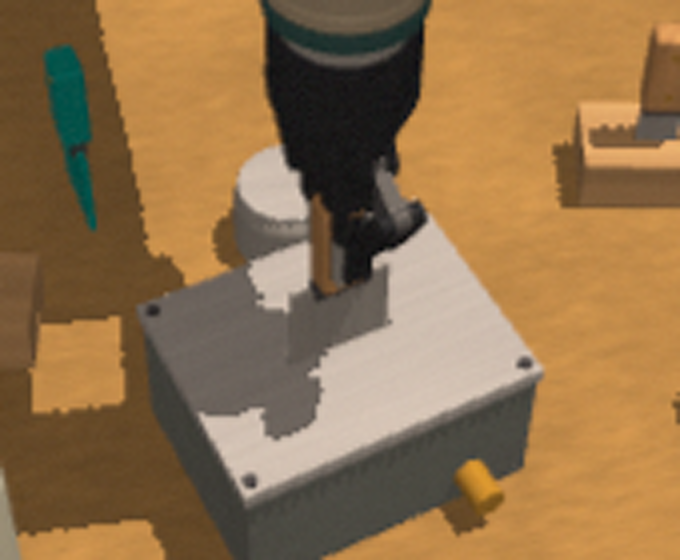

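Call:
step_arm(motion=[[0,0,0,0,0,-0.003,-1],[0,0,0,0,0,-0.006,-1],[0,0,0,0,0,-0.009,-1],[0,0,0,0,0,-0.0115,-1],[0,0,0,0,0,-0.0115,-1]])

```text
clock: 10.4
ee_pos: [0.6038, -0.0295, 0.1555]
tool_rot: [-1.955, -2.458, 0.0]
contact_force: [0.4, 0.0, -1.5]
finger_gap: 0.0194
```

```bash
cat > f.py <<'E'
from h import *
np.set_printoptions(precision=4,suppress=True)
F=[]
for i in range(6):
    imaging.camera("side"); s=status.sense(); F.append(np.r_[s["contact_force"],s["ee_pos"],s["moment"]])
F=np.array(F); print(s["clock"],F.mean(0),F[:,:3].std(0),"gap",s["finger_gap"])
E
python3 f.py
```

```text
10.7 [ 0.3277  0.0467 -1.4697  0.604  -0.0295  0.1559  0.0048 -0.0211 -0.0126] [0.3552 0.6418 0.4737] gap 0.019454933086935113
```

Call:
step_arm(motion=[[0,0,0,0,0,-0.002,-1],[0,0,0,0,0,-0.002,-1]])

```text
clock: 10.95
ee_pos: [0.6038, -0.0295, 0.1535]
tool_rot: [-1.955, -2.458, 0.0]
contact_force: [-0.5, -0.6, -1.1]
finger_gap: 0.0193
```

Call:
step_arm(motion=[[0,0,0,0,0,-0.002,-1],[0,0,0,0,0,-0.002,-1]])

```text
clock: 11.2
ee_pos: [0.6038, -0.0295, 0.1515]
tool_rot: [-1.955, -2.458, 0.0]
contact_force: [1.2, 0.1, -1.3]
finger_gap: 0.0192
```

Call:
step_arm(motion=[[0,0,0,0,0,-0.002,-1],[0,0,0,0,0,-0.002,-1]])

```text
clock: 11.45
ee_pos: [0.6038, -0.0295, 0.1496]
tool_rot: [-1.956, -2.458, 0.0]
contact_force: [0.6, -0.3, -1.5]
finger_gap: 0.0194
```

Call:
step_arm(motion=[[0,0,0,0,0,-0.002,-1],[0,0,0,0,0,-0.002,-1]])

```text
clock: 11.7
ee_pos: [0.6038, -0.0294, 0.1476]
tool_rot: [-1.955, -2.458, 0.0]
contact_force: [-0.3, 0.1, -1.1]
finger_gap: 0.0194
```

Still free. Continuing in 2 mm steps.

Call:
step_arm(motion=[[0,0,0,0,0,-0.002,-1],[0,0,0,0,0,-0.002,-1]])

```text
clock: 11.95
ee_pos: [0.6038, -0.0295, 0.1455]
tool_rot: [-1.955, -2.458, 0.0]
contact_force: [-0.7, 0.7, -1.0]
finger_gap: 0.0193
```

Call:
step_arm(motion=[[0,0,0,0,0,-0.002,-1],[0,0,0,0,0,-0.002,-1]])

```text
clock: 12.2
ee_pos: [0.6038, -0.0295, 0.1436]
tool_rot: [-1.955, -2.458, 0.0]
contact_force: [0.4, -0.4, -1.7]
finger_gap: 0.0193
```

```bash
python3 f.py
```

```text
12.5 [ 0.205   0.1296 -1.2819  0.6039 -0.0295  0.1438 -0.0155  0.0151 -0.005 ] [0.3818 0.4989 0.9199] gap 0.019498291042139595
```

Call:
step_arm(motion=[[0,0,0,0,0,-0.002,-1],[0,0,0,0,0,-0.002,-1]])

```text
clock: 12.75
ee_pos: [0.6041, -0.0295, 0.142]
tool_rot: [1.955, 2.458, 0.001]
contact_force: [0.1, 0.0, 1.0]
finger_gap: 0.0193
```

Call:
step_arm(motion=[[0,0,0,0,0,-0.002,-1],[0,0,0,0,0,-0.002,-1]])

```text
clock: 13.0
ee_pos: [0.6041, -0.0295, 0.14]
tool_rot: [1.955, 2.458, 0.001]
contact_force: [0.1, 0.4, 1.8]
finger_gap: 0.0195
```

Call:
step_arm(motion=[[0,0,0,0,0,-0.002,-1],[0,0,0,0,0,-0.002,-1]])

```text
clock: 13.25
ee_pos: [0.6041, -0.0295, 0.1379]
tool_rot: [1.955, 2.458, 0.001]
contact_force: [0.8, 0.4, 1.6]
finger_gap: 0.0194
```

```bash
python3 f.py
```

```text
13.55 [ 0.5624 -0.232   2.4667  0.604  -0.0295  0.138  -0.0097 -0.0916  0.0144] [0.4199 0.4811 0.5344] gap 0.019334805476106807
```

Call:
step_arm(motion=[[0,0,0,0,0,-0.0014,-1],[0,0,0,0,0,-0.0028,-1],[0,0,0,0,0,-0.0028,-1],[0,0,0,0,0,-0.0028,-1]])

```text
clock: 14.05
ee_pos: [0.604, -0.0295, 0.1352]
tool_rot: [1.955, 2.458, 0.0]
contact_force: [0.7, -0.1, 4.7]
finger_gap: 0.0193
```

```bash
python3 f.py; python3 f.py; python3 - <<'E'
from h import *
a=imaging.camera("scene");b=imaging.camera("side"); save(a,"end_s.png")
cv2.imwrite("pics/end.png",np.hstack([cv2.resize(c["pixels"][:,:,::-1],(400,300)) for c in (a,b)]))
E
```

```text
14.35 [ 1.0591  0.4005  3.4978  0.604  -0.0295  0.1351  0.0075 -0.2478  0.0165] [0.6122 0.4283 0.4616] gap 0.01957122231696068
14.65 [ 1.3083  0.0161  3.6006  0.604  -0.0295  0.1351 -0.0183 -0.3306 -0.011 ] [0.2064 0.7265 0.3717] gap 0.019209630855860277
```

View pics/end.png

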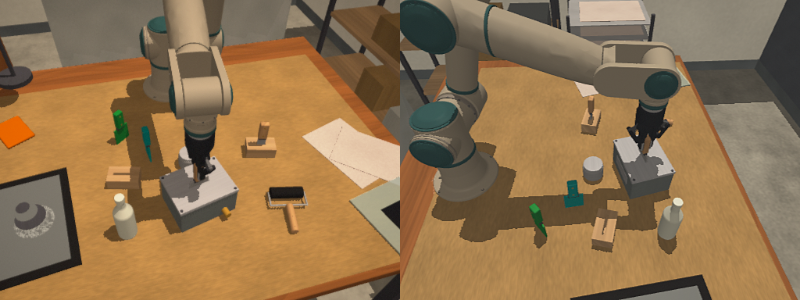

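```bash
python3 f.py; python3 f.py; python3 f.py
```

```text
15.05 [ 1.7064  0.0676  3.9014  0.604  -0.0295  0.1351  0.     -0.4309  0.019 ] [0.5467 0.5821 0.494 ] gap 0.019710243492240678
15.35 [ 1.9902 -0.1659  3.6341  0.604  -0.0295  0.1351  0.0038 -0.4563 -0.0084] [0.4521 0.4392 0.3127] gap 0.019522758756878283
15.65 [ 1.9224  0.185   3.6733  0.604  -0.0295  0.135   0.0087 -0.53    0.0001] [0.3615 0.2874 0.4484] gap 0.019430790975524907
```

Call:
step_arm(motion=[[0,0,0,0.0003,0,0,-1],[0,0,0,0.0006,0,0,-1],[0,0,0,0.0006,0,0,-1]])

```text
clock: 16.02
ee_pos: [0.6042, -0.0295, 0.1349]
tool_rot: [-1.955, -2.458, 0.001]
contact_force: [-0.4, 0.5, 4.1]
finger_gap: 0.0193
```

```bash
python3 f.py; python3 f.py; python3 f.py;python3 f.py
```

```text
16.325 [-0.9898  0.0678  4.3778  0.6042 -0.0295  0.1348 -0.0386  0.2713 -0.0153] [0.3446 0.258  0.4963] gap 0.019264912988057607
16.625 [-2.3108  0.2025  4.0967  0.6042 -0.0295  0.1349 -0.0418  0.5107 -0.0472] [0.4339 0.3232 0.36  ] gap 0.019232611628928593
16.925 [-3.1827 -0.0918  3.4671  0.6043 -0.0295  0.1349 -0.0482  0.7161 -0.0664] [0.3778 0.2996 0.3535] gap 0.019388784807323582
17.225 [-4.2298  0.0419  4.0007  0.6043 -0.0295  0.1349 -0.0569  0.8788 -0.068 ] [0.4087 0.2488 0.3024] gap 0.019319627773967125
```

Call:
step_arm(motion=[[0,0,0,-0.0002,0,0,-1],[0,0,0,-0.0004,0,0,-1],[0,0,0,-0.0004,0,0,-1]])

```text
clock: 17.6
ee_pos: [0.6042, -0.0295, 0.135]
tool_rot: [1.955, 2.458, 0.0]
contact_force: [-2.4, 0.5, 2.4]
finger_gap: 0.0193
```

```bash
python3 f.py; python3 f.py; python3 f.py;python3 f.py; python3 f.py
```

```text
17.9 [-2.4061 -0.0751  2.7968  0.6042 -0.0295  0.1351 -0.0908  0.5533 -0.0212] [0.4548 0.1998 0.2632] gap 0.019529281936009498
18.2 [-2.1645 -0.7093  2.9818  0.6042 -0.0295  0.1351 -0.0897  0.4932 -0.0134] [0.5017 0.5128 0.5077] gap 0.01941316751097042
18.5 [-1.7802 -0.4313  2.8135  0.6042 -0.0295  0.1351 -0.0562  0.4361 -0.0189] [0.4393 0.3183 0.2679] gap 0.019416133875737818
18.8 [-1.7282 -0.325   3.5619  0.6042 -0.0295  0.1351 -0.0717  0.3209 -0.0348] [0.4736 0.5396 0.7546] gap 0.019100552901838087
19.1 [-1.4073 -0.0542  3.6072  0.6042 -0.0295  0.1351 -0.0923  0.2979 -0.0383] [0.4775 0.3592 0.5603] gap 0.019315359728588884
```

```bash
python3 - <<'E'
from cell import order,status
print(order.sign_off()); s=status.sense(); print(s["clock"],s["ee_pos"],s["contact_force"],s["finger_gap"])
E
```

```text
the job is handed in; nothing more can be done
None
the job is handed in; nothing more can be done
```

I took the wide scraper out of its stand, put its blade straight down through the washer's slot, and handed in with it still gripped and the foot held roughly half-way down. The clock stood at about 19 s of the 48 s allowed.

- **Foot position:** The blade met the foot with the TCP at z ≈ 0.1427 m, about 36 mm below the lid. The final TCP height of 0.1351 m puts the foot about 7.6 mm down its 15 mm travel. The last force reading, about 5 N after taking off the pre-contact reading, agrees with that. Shortly before, some readings dipped to about 2.8 N raw, which is 5.5–6 mm by force, while the pose stayed the same.
- **Grip:** The finger opening stayed at 19.3 mm on the 20 mm handle, and I never opened it.
- **Sideways load:** A small sideways force built up while I was holding. My first correction overshot and took it to -4.2 N. I backed off, and it was down to about -1.4 N and still falling at hand-in.
- **Other objects:** In the last pictures, taken just before those small sideways corrections, the narrow scraper, bottle, tin, roller and green look-alikes appeared unmoved. I judged that by eye and did not measure it.

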